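# Seat the filter disc and close its keeper

### The job

With the fingers, push the bronze filter disc across the top of the aluminium cell base until it drops into its round recess and lies flat in it; do not pick it up. Then push the keeper's upright peg so that the keeper swings over the disc as far as its stop. Leave the tin, the jar and the spatula where they are, and finish touching nothing.

Things in the scene. Friction and masses are not known exactly. Their poses are not given: they have to be found in the camera images.
- fixture: Cell base: fixed flat aluminium block, 160 mm (its x) by 240 mm (its y), 25 mm high; its plain flat top is the deck. Origin: centre of its underside, on the bench (z = 0); z up; turned up to 0.5 rad. Recess centre at x 0, y +50 mm; keeper pivot at x +62, y +95 mm; a fixed stop pin (8 mm wide, 11 mm high) on the deck at x +48, y +67 mm.
- recess (a point): Centre of the mouth of the round recess (64 mm wide, 10 mm deep, rim with a 1.5 mm chamfer), at deck height, 25 mm above the bench. Axes as the fixture's.
- disc_center (a point): Centre (half-way up) of the loose filter disc: plain sintered bronze, 60 mm diameter, 10 mm thick, about 0.12 kg. At the start it lies flat on the deck's -y part, its centre 30 mm above the bench. In the recess it has 2 mm play all round, lies flush with the deck, and its centre is 20 mm above the bench.
- keeper (a joint): Angle (rad) of the keeper, a flat steel arm on a vertical pivot. 0 = closed at its stop, pointing over the recess centre; grows to 2.0 as it opens, clockwise seen from above. Starts at 1.2 to 1.9; stays where left (1 to 2 N at the peg moves it). Arm 20 mm wide, ends 80 mm from the pivot, 4 to 10 mm above the deck: clears a seated disc, not one on the deck.
- pivot (a point): The keeper's vertical pivot axis, at deck height (25 mm above the bench). A low round cap, 20 mm wide, covers it up to 13 mm above the deck.
- peg (a point): Centre (half-way up) of the upright steel peg on the keeper's arm: 12 mm diameter, 30 mm high, 60 mm from the pivot axis; it reaches from 10 to 40 mm above the deck (35 to 65 mm above the bench). Its x axis points outwards along the arm.
- tin: Bystander: small closed round tin, 56 mm wide, 45 mm high, loose on the bench beside the fixture's +x side. Origin: centre of its underside.
- jar: Bystander: small closed amber jar, 52 mm wide, 75 mm high, loose on the bench off the fixture's -y end. Origin: centre of its underside.
- spatula: Bystander: spatula, 180 mm long, blade 65 mm wide, up to 20 mm high, lying loose on the bench beside the fixture's -x side. Origin: underside, its x axis along its length.

How it is judged:
By the outcome, as a careful person would: the job done as asked, in the order asked, and still so for the second after the job is handed in, with the robot touching nothing.
It also fails if it takes over 48 s, if anything falls off the work surface, if the arm or the gripper's body presses on something with over 40 N, if the wrist force passes 120 N, or if a joint passes its speed limit or range.

### The arm

A 6-joint arm with a two-finger parallel gripper is mounted at the origin on the work surface. World frame = base frame: x ahead of the robot, y to its left, z up, the work surface at z = 0. Lengths are in mm, angles in rad, forces in N, time in s.
With the tool pointing down it reaches from about 300 to 775 mm from the base axis. Payload 14.6 kg.
Tool frame: the origin (TCP) lies on the centre line of the jaws, within the pads' length; the fingertips stand 19 mm ahead of it and the grasp point (between the pads) is the TCP; z points along the fingers, y is the direction in which the jaws open and shut (so a half turn about z gives the same grasp; the last joint's range is limited). The gripper opens to 94 mm and grips with 3 to 60 N. Pads are 16 mm wide; open, the fingers measure 119 mm over their backs; the gripper's body (75 mm by 177 mm) begins 78 mm behind the grasp point.
Start: joints at [1.146, 0.3, 1.521, -0, 1.321, -0.067], TCP at [192.615, 515.159, 224.446] pointing down, gripper open.
Joint ranges: [-3.03, 3.03], [-0.79, 2.21], [0.23, 2.52], [-1.04, 4.18], [0, 3.07], [-2.55, 2.55]. Speed limits (rad/s): [2.22, 2.22, 2.57, 3.14, 3.14, 3.14].

### API

Orientations are given as a rotation vector (axis times angle).
In Python, from plant import * gives the robot as it stands. The module is installed in compiled form; this text tells all that it offers.
- The arm moves only by the tool carry_out, never from a script. Its argument "motion" is a list of rows, each a list of 7 numbers: the shift along the tool's x, y, z in m, then the turn, a rotation vector about the tool's x, y, z in rad, then the opening, from -1 (shut) to 1 (fully open). In form: [[x, y, z, wx, wy, wz, claw], ...]. A call has 1 to 20 rows; each row is the pose to reach, as a shift and turn from the pose commanded when the call began, along the tool's axes at that moment; what a row does not reach only later rows make up. A row lasts 1/12 s, in which the tool goes at most 41.7 mm and 7.16 degrees, less where a joint would pass 70% of its speed; a pose out of reach is approached as far as the arm can. A call with a gripper value outside its range is refused whole. The fingers move at their own pace and stop on an object; the grip force is fixed at half the most. Time passes only in rows, so rows that repeat a pose let the fingers close. It gives the time, the measured TCP pose, the force and the opening at its end, in the units of the state.
- get_state(): the state, without advancing time (a new reading comes with each control period).
- capture(name): name is "scene" or "top" or "wrist"; returns a dict with "pixels" (400x640x3 uint8, red, green, blue), "z_map" (400x640 float32, mm along the optical axis (not along the pixel's ray), 0 where there is no reading), "K" (3x3 intrinsics, pixels), "pose" (4x4, takes a point from camera to world coordinates); the wrist camera has in their place "tool_from_camera" (4x4, takes a point from camera to tool coordinates, whose origin is the TCP and whose axes are the flange's). Camera axes: x right, y down, z forward; pixel columns grow to the right and rows downward; lengths in mm; the calibration is good to about 2 mm. The wrist camera is an equidistant fisheye: a pixel r from the principal point sees the ray r / f radians off the axis. A picture is of the moment at which its call begins: read the wrist's pose just before it.
- sign_off(): hands the job in, once; it reports no verdict.
The state is a dict: "clock": time; "joints": joint angles; "qd": joint speeds; "joint_torque": joint torques, N m; "ee_pos": TCP position; "orientation": TCP orientation; "ft_force": force on the tool from outside, world axes, zero at the start; "torque": the same for the moment, N m; "width": finger opening in mm.
Only numpy, scipy, OpenCV 4.12 (cv2) and the standard library are available. Lean on these libraries where they do the work, as an engineer would, in place of code of your own. Each camera call takes 0.05 s, during which the arm holds its last target. There are 200 camera calls.

## Working session

There is one attempt and no reset: what is moved stays moved. The work goes in short steps, Python scripts to look and compute and a tool call to move; the robot and the scene stay as the last step left them, time stands still between calls to the robot, and variables do not carry over. Pictures are saved under pics/ and viewed, about 8 in all and at most 12, crops included, and the job is handed in when it is done.

Besides the shell and the picture viewer there is one more tool, called after "Emit:" by a JSON object that holds its "fn" and its "kwargs". carry_out: Moves the arm, as the interface text tells. Its arguments: {"type":"object","properties":{"motion":{"type":"array"}},"required":["motion"]}

```bash
mkdir -p pics; python3 - <<'E'
from plant import *
import cv2,numpy as np,pickle
s=get_state(); print({k:np.round(v,3).tolist() for k,v in s.items()})
for n in("top","scene"):
    c=capture(n); pickle.dump(c,open(n+".pkl","wb"))
    cv2.imwrite(f"pics/{n}0.png",cv2.cvtColor(c["pixels"],cv2.COLOR_RGB2BGR)); print(n,c["K"].tolist(),np.round(c["pose"],3).tolist())
E
```

```text
{'clock': 0.0, 'joints': [1.146, 0.3, 1.522, -0.0, 1.321, -0.067], 'qd': [0.001, -0.001, -0.001, 0.001, -0.001, -0.001], 'joint_torque': [-0.002, -53.18, -35.275, 0.071, 0.024, -0.0], 'ee_pos': [192.535, 514.956, 223.88], 'orientation': [-0.559, -3.091, 0.002], 'ft_force': [-0.273, 0.094, -0.256], 'torque': [-0.019, 0.032, -0.045], 'width': 93.802}
top [[448.33823424678224, 0.0, 318.3951804758845], [0.0, 448.33823424678224, 199.90777031237846], [0.0, 0.0, 1.0]] [[0.004, -0.991, 0.135, 438.709], [-1.0, -0.007, -0.022, 19.632], [0.023, -0.135, -0.991, 770.268], [0.0, 0.0, 0.0, 1.0]]
scene [[375.6214492912602, 0.0, 320.3116472226484], [0.0, 375.6214492912602, 199.80200016065436], [0.0, 0.0, 1.0]] [[-0.626, 0.594, -0.506, 891.577], [0.78, 0.471, -0.412, 293.508], [-0.007, -0.652, -0.758, 557.97], [0.0, 0.0, 0.0, 1.0]]
```

View pics/top0.png

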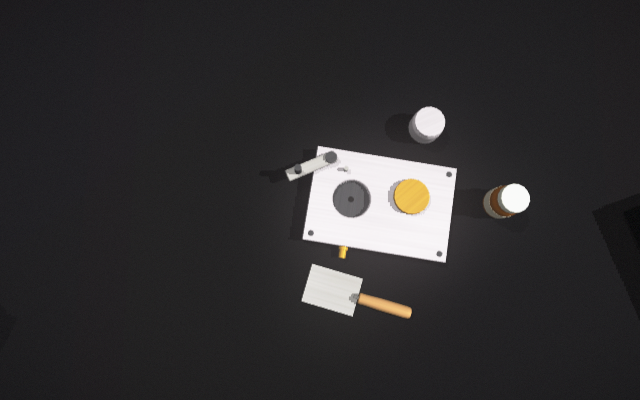

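View pics/scene0.png

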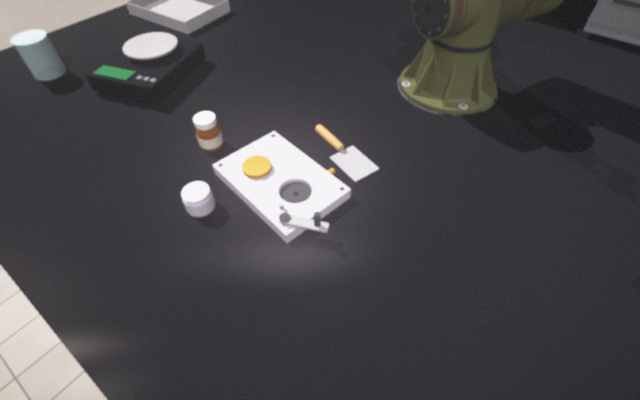

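The top view shows the deck with corners at about (318,147), (457,168), (445,262) and (303,239). The recess is at (351,199), the disc at (412,197), the pivot at (331,157) and the peg at (297,172). The tin is at (430,123), the jar at (515,198), and the spatula lies below the block. The scene view agrees with this layout.

```bash
cat > h.py <<'E'
import numpy as np,cv2,pickle
def cast(c,px,z):
    px=np.atleast_2d(np.array(px,float)); d=np.c_[px,np.ones(len(px))]@np.linalg.inv(c["K"]).T@c["pose"][:3,:3].T
    o=c["pose"][:3,3]; return o+d*((z-o[2])/d[:,2])[:,None]
def blob(m):
    cs,_=cv2.findContours(m.astype(np.uint8),cv2.RETR_EXTERNAL,cv2.CHAIN_APPROX_NONE)
    return max(cs,key=cv2.contourArea)[:,0,:].astype(np.float32)
def disc_center(c,z=35):
    hsv=cv2.cvtColor(c["pixels"],cv2.COLOR_RGB2HSV); m=cv2.inRange(hsv,(12,130,80),(32,255,255))
    b=blob(m); w=cast(c,b,z)[:,:2].astype(np.float32); return cv2.minEnclosingCircle(w), cv2.fitEllipse(w)
E
python3 - <<'E'
from h import *
for n in("top","scene"):
    c=pickle.load(open(n+".pkl","rb"));g=cv2.cvtColor(c["pixels"],cv2.COLOR_RGB2GRAY)
    hsv=cv2.cvtColor(c["pixels"],cv2.COLOR_RGB2HSV)
    print(n,"disc",disc_center(c))
    if n=="top":
        poly=np.array([[316,144],[460,166],[448,265],[300,241]]);M=np.zeros(g.shape,np.uint8);cv2.fillConvexPoly(M,poly,1)
        b=blob((g>140)&(M>0)); w=cast(c,b,25)[:,:2].astype(np.float32)
        r=cv2.minAreaRect(w);print("deck",r,cv2.boxPoints(r).round(1).tolist())
        M=np.zeros(g.shape,np.uint8);cv2.circle(M,(351,199),26,1,-1)
        w=cast(c,blob((g<120)&(M>0)),25)[:,:2].astype(np.float32);print("recess",cv2.minEnclosingCircle(w),cv2.fitEllipse(w))
        print("pivot",cast(c,(331,157),38),"peg",cast(c,(297,169.5),65),"tin",cast(c,(429,122),45),"jar",cast(c,(515.5,198),75),"nub",cast(c,(343,253),15),"spat",cast(c,[(312,265),(362,277)],10))
        print("z",[ (c["z_map"][y,x]) for x,y in((380,180),(411,197),(351,205))])
E
```

```text
top disc (((546.7012939453125, -150.83892822265625), 29.466480255126953), ((546.5684814453125, -150.83140563964844), (56.46856689453125, 57.616641998291016), 18.035131454467773))
deck ((534.0643310546875, -99.07147216796875), (243.93125915527344, 165.9322509765625), 81.0655746459961) [[433.20001220703125, -206.6999969482422], [597.0999755859375, -232.39999389648438], [635.0, 8.5], [471.0, 34.29999923706055]]
recess ((543.2737426757812, -51.692626953125), 31.01354217529297) ((543.2363891601562, -51.736637115478516), (59.62228775024414, 60.31547164916992), 6.779208183288574)
pivot [[611.1161225  -17.27416125  38.        ]] peg [[583.77205468  38.56089411  65.        ]] tin [[ 671.26056135 -181.90793192   45.        ]] jar [[ 538.86177693 -307.62787136   75.        ]] nub [[452.22549769 -38.63440431  15.        ]] spat [[432.07129233  13.14146227  10.        ]
 [412.5042371  -70.79065144  10.        ]]
z [np.float32(758.41925), np.float32(743.22614), np.float32(761.2549)]
scene disc (((542.6404418945312, -154.3788604736328), 22.43758773803711), ((543.7332763671875, -155.91725158691406), (21.572389602661133, 39.78287887573242), 46.50339889526367))
```

```bash
cat >> h.py <<'E'
from scipy.spatial.transform import Rotation as R
def delta(s,xyz,yaw):
    "shift (m) in tool axes and turn about tool z to reach xyz (mm), tool-x world yaw (rad)"
    T=R.from_rotvec(s["orientation"]); goal=R.from_matrix(np.array([[np.cos(yaw),np.sin(yaw),0],[np.sin(yaw),-np.cos(yaw),0],[0,0,-1]]))
    return np.round(T.inv().apply(np.array(xyz)-s["ee_pos"])/1e3,4).tolist()+np.round((T.inv()*goal).as_rotvec(),3).tolist()
E
python3 - <<'E'
from plant import *
from h import *
print(delta(get_state(),[549,-205,150],1.606))
E
```

```text
[-0.586, -0.5495, 0.0745, -0.001, 0.001, 1.178]
```

Emit:
{"fn": "carry_out", "kwargs": {"motion": [[-0.586,-0.5495,0,0,0,1.178,-0.36],[-0.586,-0.5495,0,0,0,1.178,-0.36],[-0.586,-0.5495,0,0,0,1.178,-0.36],[-0.586,-0.5495,0,0,0,1.178,-0.36],[-0.586,-0.5495,0,0,0,1.178,-0.36],[-0.586,-0.5495,0,0,0,1.178,-0.36],[-0.586,-0.5495,0,0,0,1.178,-0.36],[-0.586,-0.5495,0,0,0,1.178,-0.36],[-0.586,-0.5495,0,0,0,1.178,-0.36],[-0.586,-0.5495,0,0,0,1.178,-0.36],[-0.586,-0.5495,0,0,0,1.178,-0.36],[-0.586,-0.5495,0,0,0,1.178,-0.36],[-0.586,-0.5495,0,0,0,1.178,-0.36],[-0.586,-0.5495,0,0,0,1.178,-0.36],[-0.586,-0.5495,0,0,0,1.178,-0.36],[-0.586,-0.5495,0,0,0,1.178,-0.36],[-0.586,-0.5495,0,0,0,1.178,-0.36],[-0.586,-0.5495,0,0,0,1.178,-0.36],[-0.586,-0.5495,0,0,0,1.178,-0.36],[-0.586,-0.5495,0,0,0,1.178,-0.36]]}}

```text
clock: 1.77
ee_pos: [549.9, -209.3, 223.3]
orientation: [-2.185, -2.256, 0.001]
ft_force: [-0.6, 0.3, -0.4]
width: 29.9
```

```bash
python3 - <<'E'
from plant import *
from h import *
s=get_state(); c=capture("wrist"); c["state"]=s; pickle.dump(c,open("w1.pkl","wb"))
print(c["K"].tolist(),np.round(c["tool_from_camera"],3).tolist(), s["ee_pos"])
cv2.imwrite("pics/w1.png",cv2.cvtColor(c["pixels"],cv2.COLOR_RGB2BGR))
E
```

```text
[[309.70691628693146, 0.0, 320.316912646621], [0.0, 309.70691628693146, 200.2965418747686], [0.0, 0.0, 1.0]] [[0.0, -0.971, -0.239, 68.984], [1.0, 0.0, 0.0, -0.331], [-0.0, -0.239, 0.971, -159.363], [0.0, 0.0, 0.0, 1.0]] [ 549.87328346 -209.25543954  223.31790332]
```

View pics/w1.png

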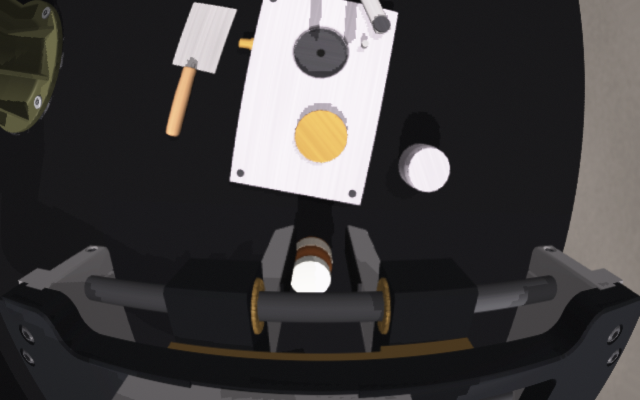

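The wrist view shows the disc at (321,136), the recess at (321,51) and the pivot cap at (381,24). The jar at (311,270) is well behind the fingers. Next I convert these to world coordinates.

```bash
cat >> h.py <<'E'
def wcast(c,px,z):
    s=c["state"];K=c["K"];p=(np.atleast_2d(np.array(px,float))-K[:2,2])/K[0,0]; r=np.linalg.norm(p,axis=1)+1e-9
    d=np.c_[p*(np.sin(r)/r)[:,None],np.cos(r)]
    T=c["tool_from_camera"];Q=R.from_rotvec(s["orientation"]).as_matrix(); d=d@(Q@T[:3,:3]).T; o=Q@T[:3,3]+s["ee_pos"]
    return o+d*((z-o[2])/d[:,2])[:,None]
E
python3 - <<'E'
from plant import *
from h import *
c=pickle.load(open("w1.pkl","rb"));g=cv2.cvtColor(c["pixels"],cv2.COLOR_RGB2GRAY);hsv=cv2.cvtColor(c["pixels"],cv2.COLOR_RGB2HSV)
def circ(m,cx,cy,r,z):
    M=np.zeros(g.shape,np.uint8);cv2.circle(M,(cx,cy),r,1,-1)
    return cv2.fitEllipse(wcast(c,blob(m&(M>0)),z)[:,:2].astype(np.float32))
print("disc",circ((hsv[...,1]>110)&(hsv[...,2]>80),321,136,40,35))
print("recess",circ(g<110,321,51,34,25))
print("pivot",wcast(c,(382,23),38))
print("corners",wcast(c,[(231,182),(362,205)],25))
print(delta(get_state(),[548,-206,48],1.606))
E
```

```text
disc ((547.855712890625, -151.9488983154297), (56.61510467529297, 57.03034973144531), 148.27719116210938)
recess ((544.6012573242188, -53.74751663208008), (59.56687927246094, 60.16119384765625), 44.74053192138672)
pivot [[612.87316757 -17.09545417  38.        ]]
corners [[ 441.49373413 -209.23626047   25.        ]
 [ 600.22947572 -232.69969211   25.        ]]
[0.0028, -0.0014, 0.1751, -0.001, -0.0, -0.004]
```

Emit:
{"fn": "carry_out", "kwargs": {"motion": [[0.003,-0.001,0.04,0,0,0,-0.36],[0.003,-0.001,0.08,0,0,0,-0.36],[0.003,-0.001,0.12,0,0,0,-0.36],[0.003,-0.001,0.15,0,0,0,-0.36],[0.003,-0.001,0.165,0,0,0,-0.36],[0.003,-0.001,0.175,0,0,0,-0.36],[0.003,-0.001,0.175,0,0,0,-0.36],[0.003,-0.001,0.175,0,0,0,-0.36]]}}

```text
clock: 2.48
ee_pos: [548.2, -201.6, 50.1]
orientation: [2.182, 2.26, 0.0]
ft_force: [0.3, -0.1, 0.9]
width: 30.1
```

```bash
python3 - <<'E'
from plant import *
from h import *
capture("top")
s=get_state();print(s["ee_pos"],s["ft_force"]);print(delta(s,[545,-87,47.5],1.604))
E
```

```text
[ 548.52953564 -201.79827023   50.76646224] [-0.08205701 -0.28969287 -0.78806222]
[0.1149, 0.0005, 0.0032, 0.002, 0.001, 0.002]
```

Emit:
{"fn": "carry_out", "kwargs": {"motion": [[0.005,0.0005,0.0025,0,0,0,-0.36],[0.01,0.0005,0.0025,0,0,0,-0.36],[0.014,0.0005,0.0025,0,0,0,-0.36],[0.018,0.0005,0.0025,0,0,0,-0.36],[0.022,0.0005,0.0025,0,0,0,-0.36],[0.026,0.0005,0.0025,0,0,0,-0.36],[0.03,0.0005,0.0025,0,0,0,-0.36],[0.034,0.0005,0.0025,0,0,0,-0.36],[0.038,0.0005,0.0025,0,0,0,-0.36],[0.042,0.0005,0.0025,0,0,0,-0.36],[0.046,0.0005,0.0025,0,0,0,-0.36],[0.05,0.0005,0.0025,0,0,0,-0.36],[0.055,0.0005,0.0025,0,0,0,-0.36],[0.06,0.0005,0.0025,0,0,0,-0.36],[0.065,0.0005,0.0025,0,0,0,-0.36],[0.07,0.0005,0.0025,0,0,0,-0.36],[0.075,0.0005,0.0025,0,0,0,-0.36],[0.08,0.0005,0.0025,0,0,0,-0.36],[0.085,0.0005,0.0025,0,0,0,-0.36],[0.085,0.0005,0.0025,0,0,0,-0.36]]}}

```text
clock: 4.2
ee_pos: [545.4, -115.8, 46.9]
orientation: [-2.181, -2.26, -0.0]
ft_force: [0.1, 0.1, 0.1]
width: 30.2
```

```bash
python3 - <<'E'
from plant import *
from h import *
s=get_state(); c=capture("wrist"); c["state"]=s; pickle.dump(c,open("w2.pkl","wb"))
print(s["ee_pos"])
cv2.imwrite("pics/w2.png",cv2.cvtColor(c["pixels"],cv2.COLOR_RGB2BGR))
E
```

```text
[ 545.41309806 -115.83212216   46.88570426]
```

View pics/w2.png

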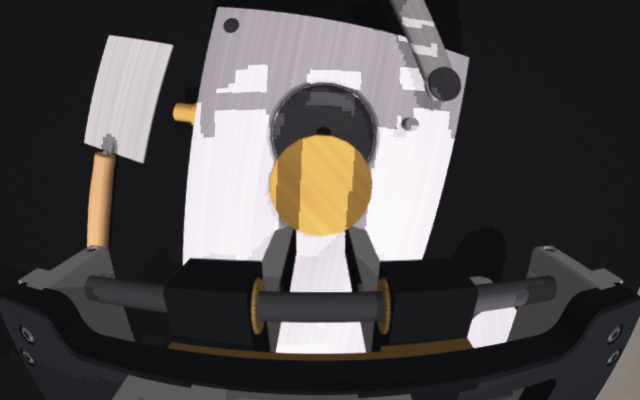

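The disc at (321,185) sits in the cradle of the two fingers and partly covers the recess at (323,135).

```bash
python3 - <<'E'
from plant import *
from h import *
c=pickle.load(open("w2.pkl","rb"));g=cv2.cvtColor(c["pixels"],cv2.COLOR_RGB2GRAY);hsv=cv2.cvtColor(c["pixels"],cv2.COLOR_RGB2HSV)
M=np.zeros(g.shape,np.uint8);cv2.circle(M,(321,186),56,1,-1)
dw=wcast(c,blob((hsv[...,1]>90)&(hsv[...,2]>80)&(M>0)),35)[:,:2].astype(np.float32)
print("disc",cv2.minEnclosingCircle(dw),cv2.fitEllipse(dw))
# rim: leftmost/rightmost/top pixels of the mouth
rim=wcast(c,[(271,133),(376,133),(323,83),(284,100),(362,100)],25)[:,:2]; print(rim.round(1).tolist())
A=np.c_[2*rim,np.ones(5)];x=np.linalg.lstsq(A,(rim**2).sum(1),rcond=None)[0];print("recess",x[:2],np.sqrt(x[2]+x[:2]@x[:2]))
E
```

```text
disc ((543.7338256835938, -81.19039154052734), 29.758760452270508) ((543.8782958984375, -80.95561981201172), (57.61337661743164, 58.41806411743164), 179.54583740234375)
[[513.9, -52.0], [575.4, -49.7], [543.3, -21.9], [521.1, -32.5], [566.3, -30.8]]
recess [544.63941353 -52.63260693] 30.84890898425493
```

Emit:
{"fn": "carry_out", "kwargs": {"motion": [[0.003,0.0005,0,0,0,0,-0.36],[0.006,0.001,0,0,0,0,-0.36],[0.009,0.0015,0,0,0,0,-0.36],[0.012,0.0015,0,0,0,0,-0.36],[0.015,0.0015,0,0,0,0,-0.36],[0.018,0.0015,0,0,0,0,-0.36],[0.02,0.0015,0,0,0,0,-0.36],[0.022,0.0015,0,0,0,0,-0.36],[0.024,0.0015,0,0,0,0,-0.36],[0.0255,0.0015,0,0,0,0,-0.36],[0.027,0.0015,0,0,0,0,-0.36],[0.028,0.0015,0,0,0,0,-0.36],[0.029,0.0015,0,0,0,0,-0.36],[0.03,0.0015,0,0,0,0,-0.36],[0.03,0.0015,0,0,0,0,-0.36],[0.03,0.0015,0,0,0,0,-0.36]]}}

```text
clock: 5.58
ee_pos: [545.9, -86.8, 46.9]
orientation: [-2.182, -2.26, -0.0]
ft_force: [-0.0, 0.6, -0.2]
width: 30.1
```

```bash
python3 - <<'E'
from plant import *
from h import *
s=get_state(); c=capture("wrist"); c["state"]=s; pickle.dump(c,open("w3.pkl","wb"))
print(s["ee_pos"],s["ft_force"])
cv2.imwrite("pics/w3.png",cv2.cvtColor(c["pixels"],cv2.COLOR_RGB2BGR))
E
```

```text
[545.93414201 -86.75753613  46.94465468] [-0.00646106  0.64648281 -0.22307683]
```

View pics/w3.png

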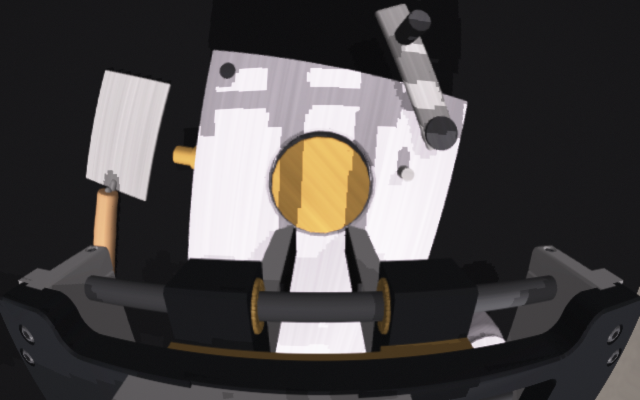

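The disc at (321,184) now fills the recess with a thin dark ring all round it. I'll check its height against the deck using the depth map, and locate the peg.

```bash
cat >> h.py <<'E'
def wpts(c,px):
    px=np.array(px);K=c["K"];p=(px-K[:2,2])/K[0,0];r=np.linalg.norm(p,axis=1)+1e-9
    d=np.c_[p*(np.tan(r)/r)[:,None],np.ones(len(r))]*c["z_map"][px[:,1],px[:,0]][:,None]
    T=c["tool_from_camera"];Q=R.from_rotvec(c["state"]["orientation"]).as_matrix()
    return (d@T[:3,:3].T+T[:3,3])@Q.T+c["state"]["ee_pos"]
E
python3 - <<'E'
from plant import *
from h import *
c=pickle.load(open("w3.pkl","rb"))
n=["d c","d l","d r","d far","d near","dk l","dk r","dk far","dk near"]
for k,p in zip(n,wpts(c,[(321,184),(283,184),(359,184),(321,145),(321,225),(235,184),(392,200),(321,105),(321,250)])): print(k,p.round(1))
print("peg top",wcast(c,(420,20),65),"pivot",wcast(c,(441,131),38), "pin",wcast(c,(407,173),36))
g=cv2.cvtColor(c["pixels"],cv2.COLOR_RGB2HSV);M=np.zeros(g.shape[:2],np.uint8);cv2.circle(M,(321,184),54,1,-1)
print(cv2.fitEllipse(wcast(c,blob((g[...,1]>90)&(g[...,2]>80)&(M>0)),25)[:,:2].astype(np.float32)))
E
```

```text
d c [544.8 -52.7  23.9]
d l [521.9 -53.5  23.6]
d r [567.6 -51.7  24.7]
d far [544.  -29.4  23.8]
d near [545.8 -78.5  24.1]
dk l [491.8 -54.4  23.3]
dk r [588.9 -61.   24.2]
dk far [543.2  -5.7  23.5]
dk near [543.2 -17.8 206.3]
peg top [[588.55093787  36.96980346  65.        ]] pivot [[611.63765213 -16.44837452  38.        ]] pin [[593.52789306 -42.03249156  36.        ]]
((544.3745727539062, -53.462528228759766), (58.34037399291992, 58.581214904785156), 165.36688232421875)
```

The disc's depths (23.6–24.7) match the deck's (23.3–24.2), so it is seated flat. Next I lift, shut the fingers and go behind the peg, clear of everything.

```bash
python3 - <<'E'
from plant import *
from h import *
s=get_state();print(delta(s,[610,49,110],np.radians(24.5)))
E
```

```text
[0.1335, 0.0688, -0.0631, -0.0, 0.0, 1.178]
```

Emit:
{"fn": "carry_out", "kwargs": {"motion": [[-0.002,0,-0.03,0,0,0,-0.36],[-0.002,0,-0.065,0,0,0,-1],[0,0,-0.085,0,0,0.1,-1],[0.025,0.013,-0.085,0,0,0.22,-1],[0.05,0.026,-0.085,0,0,0.34,-1],[0.075,0.039,-0.085,0,0,0.46,-1],[0.1,0.052,-0.085,0,0,0.58,-1],[0.12,0.062,-0.085,0,0,0.7,-1],[0.1335,0.069,-0.085,0,0,0.82,-1],[0.1335,0.069,-0.085,0,0,0.94,-1],[0.1335,0.069,-0.085,0,0,1.06,-1],[0.1335,0.069,-0.085,0,0,1.178,-1],[0.1335,0.069,-0.085,0,0,1.178,-1],[0.1335,0.069,-0.085,0,0,1.178,-1],[0.1335,0.069,-0.085,0,0,1.178,-1]]}}

```text
clock: 6.88
ee_pos: [610.2, 48.9, 132.0]
orientation: [-3.069, -0.673, 0.0]
ft_force: [0.4, -0.5, -1.3]
width: 0.5
```

```bash
python3 - <<'E'
from plant import *
from h import *
s=get_state(); c=capture("wrist"); c["state"]=s; pickle.dump(c,open("w4.pkl","wb"))
print(s["ee_pos"],s["width"])
cv2.imwrite("pics/w4.png",cv2.cvtColor(c["pixels"],cv2.COLOR_RGB2BGR))
c=capture("top"); pickle.dump(c,open("t4.pkl","wb"));cv2.imwrite("pics/t4.png",cv2.resize(cv2.cvtColor(c["pixels"],cv2.COLOR_RGB2BGR)[100:300,230:480],None,fx=3,fy=3))
E
```

```text
[610.20720445  48.92537733 131.95108034] 0.5379217027720197
```

View pics/w4.png

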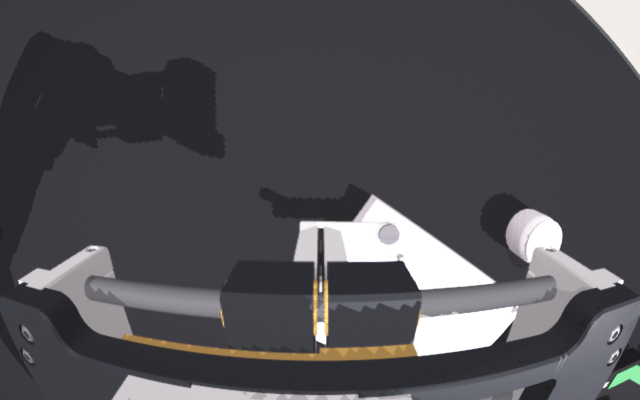

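The wrist view shows the pivot cap at (389,234) and the keeper arm running left behind the fingers. The planned start leaves about 12 mm to the peg, so I descend.

Emit:
{"fn": "carry_out", "kwargs": {"motion": [[0,0,0.03,0,0,0,-1],[0,0,0.05,0,0,0,-1],[0,0,0.06,0,0,0,-1],[0,0,0.069,0,0,0,-1],[0,0,0.069,0,0,0,-1],[0,0,0.069,0,0,0,-1]]}}

```text
clock: 7.48
ee_pos: [610.5, 49.0, 63.5]
orientation: [3.07, 0.668, 0.001]
ft_force: [0.8, 0.8, -0.0]
width: 0.3
```

```bash
cat > arc.py <<'E'
from plant import *
from h import *
import sys
P=np.array([611.5,-16.7]);a,b,n,off=map(float,sys.argv[1:5]); s=get_state();print(s["ee_pos"].round(1),s["ft_force"].round(1))
for t in np.linspace(a,b,int(n)):
    r=np.radians(t);p=P+60*np.array([np.cos(r),np.sin(r)])+off*np.array([np.sin(r),-np.cos(r)])
    print(t,np.round(np.array(delta(s,[*p,62.5],r-np.pi/2))[[0,1,2,5]],4).tolist())
E
python3 arc.py 114.5 180 14 14
```

```text
[610.5  49.   63.5] [ 0.8  0.8 -0. ]
114.5 [-0.0124, 0.0002, 0.001, 0.001]
119.53846153846153 [-0.0177, -0.0008, 0.001, -0.087]
124.57692307692308 [-0.0231, -0.0013, 0.001, -0.175]
129.6153846153846 [-0.0285, -0.0014, 0.001, -0.263]
134.65384615384616 [-0.0339, -0.001, 0.001, -0.351]
139.69230769230768 [-0.0392, -0.0001, 0.001, -0.439]
144.73076923076923 [-0.0445, 0.0013, 0.001, -0.527]
149.76923076923077 [-0.0496, 0.0031, 0.001, -0.615]
154.80769230769232 [-0.0545, 0.0054, 0.001, -0.703]
159.84615384615384 [-0.0592, 0.008, 0.001, -0.791]
164.8846153846154 [-0.0637, 0.0111, 0.001, -0.879]
169.9230769230769 [-0.0678, 0.0146, 0.001, -0.967]
174.96153846153845 [-0.0717, 0.0184, 0.001, -1.055]
180.0 [-0.0752, 0.0225, 0.001, -1.143]
```

Emit:
{"fn": "carry_out", "kwargs": {"motion": [[-0.005,0,0,0,0,0,-1],[-0.01,0,0,0,0,0,-1],[-0.0125,0,0,0,0,0,-1],[-0.0175,-0.001,0,0,0,-0.087,-1],[-0.023,-0.0015,0,0,0,-0.175,-1],[-0.0285,-0.0015,0,0,0,-0.263,-1],[-0.034,-0.001,0,0,0,-0.351,-1],[-0.039,0,0,0,0,-0.439,-1],[-0.0445,0.0015,0,0,0,-0.527,-1],[-0.0495,0.003,0,0,0,-0.615,-1],[-0.0545,0.0055,0,0,0,-0.703,-1],[-0.059,0.008,0,0,0,-0.791,-1],[-0.0635,0.011,0,0,0,-0.879,-1],[-0.068,0.0145,0,0,0,-0.967,-1],[-0.0715,0.0185,0,0,0,-1.055,-1],[-0.075,0.0225,0,0,0,-1.143,-1],[-0.075,0.0225,0,0,0,-1.143,-1]]}}

```text
clock: 8.9
ee_pos: [551.1, -3.2, 63.5]
orientation: [2.217, 2.225, 0.001]
ft_force: [-0.3, -0.3, 1.0]
width: 0.0
```

```bash
python3 arc.py 180 207.5 7 14; python3 - <<'E'
from plant import *
from h import *
s=get_state(); c=capture("wrist"); c["state"]=s; pickle.dump(c,open("w5.pkl","wb"))
cv2.imwrite("pics/w5.png",cv2.cvtColor(c["pixels"],cv2.COLOR_RGB2BGR))
E
```

```text
[551.1  -3.2  63.5] [-0.3 -0.3  1. ]
180.0 [0.0005, 0.0004, 0.001, 0.004]
184.58333333333334 [-0.0043, -0.0006, 0.001, -0.076]
189.16666666666666 [-0.0092, -0.0011, 0.001, -0.156]
193.75 [-0.0141, -0.0013, 0.001, -0.236]
198.33333333333334 [-0.019, -0.001, 0.001, -0.316]
202.91666666666666 [-0.0239, -0.0004, 0.001, -0.396]
207.5 [-0.0288, 0.0006, 0.001, -0.476]
```

View pics/w5.png

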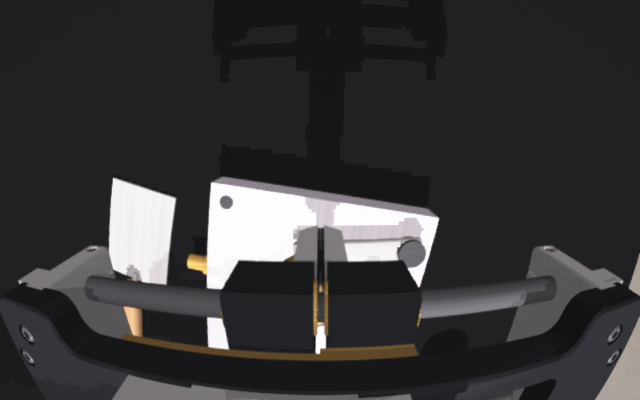

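The keeper arm now runs left from the pivot cap at (411,252), in front of the fingers, so it is following the push. I continue slowly to the stop.

Emit:
{"fn": "carry_out", "kwargs": {"motion": [[-0.0045,-0.0005,0,0,0,-0.076,-1],[-0.009,-0.001,0,0,0,-0.156,-1],[-0.014,-0.0015,0,0,0,-0.236,-1],[-0.019,-0.001,0,0,0,-0.316,-1],[-0.0215,-0.0005,0,0,0,-0.356,-1],[-0.024,-0.0005,0,0,0,-0.396,-1],[-0.0255,0,0,0,0,-0.42,-1],[-0.027,0,0,0,0,-0.45,-1],[-0.028,0.0005,0,0,0,-0.47,-1],[-0.029,0.0005,0,0,0,-0.476,-1],[-0.029,0.0005,0,0,0,-0.476,-1]]}}

```text
clock: 9.87
ee_pos: [551.9, -31.3, 63.1]
orientation: [1.637, 2.681, 0.001]
ft_force: [0.0, 2.9, 0.9]
width: 0.4
```

Emit:
{"fn": "carry_out", "kwargs": {"motion": [[-0.0005,0,0,0,0,0,-1],[-0.001,0,0,0,0,0,-1],[-0.0015,0,0,0,0,0,-1],[-0.0015,0,0,0,0,0,-1]]}}

```text
clock: 10.2
ee_pos: [552.1, -31.8, 63.0]
orientation: [-1.636, -2.68, -0.001]
ft_force: [-4.0, 10.1, 4.1]
width: 0.6
```

The force rose to about 11 N for 1.5 mm commanded and 0.6 mm moved, so the keeper is at its stop. I back off, lift and look.

Emit:
{"fn": "carry_out", "kwargs": {"motion": [[0.005,0,0,0,0,0,-1],[0.015,0,0,0,0,0,-1],[0.025,0,0,0,0,0,-1],[0.03,0,-0.03,0,0,0,-1],[0.035,0,-0.07,0,0,0,-1],[0.06,0,-0.11,0,0,0,-1],[0.095,0,-0.15,0,0,0,-1],[0.13,0,-0.17,0,0,0,-1],[0.16,0,-0.17,0,0,0,-1],[0.18,0,-0.17,0,0,0,-1],[0.2,0,-0.17,0,0,0,-1],[0.2,0,-0.17,0,0,0,-1],[0.2,0,-0.17,0,0,0,-1]]}}

```text
clock: 11.28
ee_pos: [460.3, 145.7, 233.0]
orientation: [1.633, 2.684, 0.0]
ft_force: [-0.3, -0.5, -0.3]
width: 0.2
```

```bash
python3 - <<'E'
from plant import *
from h import *
c=capture("top"); pickle.dump(c,open("t6.pkl","wb"));a=pickle.load(open("top.pkl","rb"))
cv2.imwrite("pics/t6.png",cv2.resize(cv2.cvtColor(c["pixels"],cv2.COLOR_RGB2BGR)[90:330,280:540],None,fx=3,fy=2.5))
b=capture("scene"); pickle.dump(b,open("s6.pkl","wb"));cv2.imwrite("pics/s6.png",cv2.resize(cv2.cvtColor(b["pixels"],cv2.COLOR_RGB2BGR)[100:250,170:390],None,fx=3.6,fy=3.6))
d=np.abs(c["pixels"].astype(int)-a["pixels"]).max(2)
for n,(x0,x1,y0,y1) in dict(tin=(405,450,100,147),jar=(480,535,178,222),spat=(298,415,262,322)).items():print(n,"changed px",(d[y0:y1,x0:x1]>60).sum())
E
```

```text
tin changed px 0
jar changed px 0
spat changed px 0
```

View pics/t6.png

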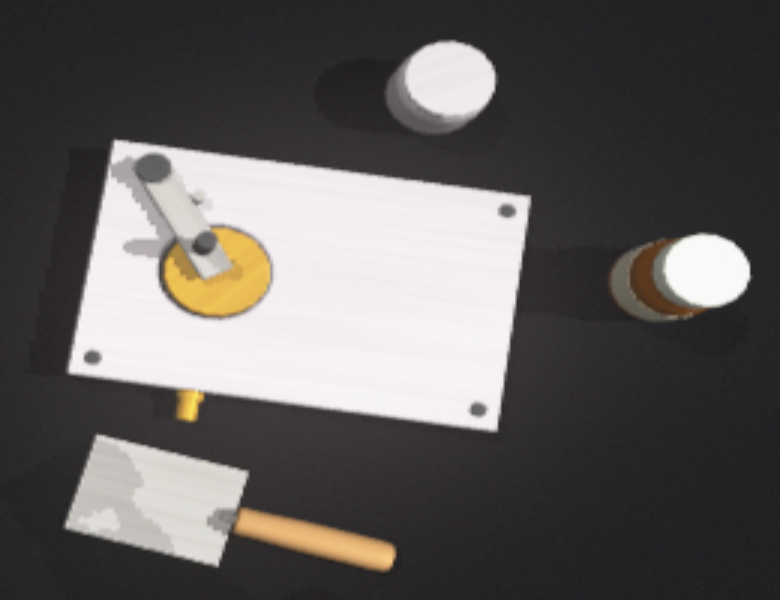

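View pics/s6.png

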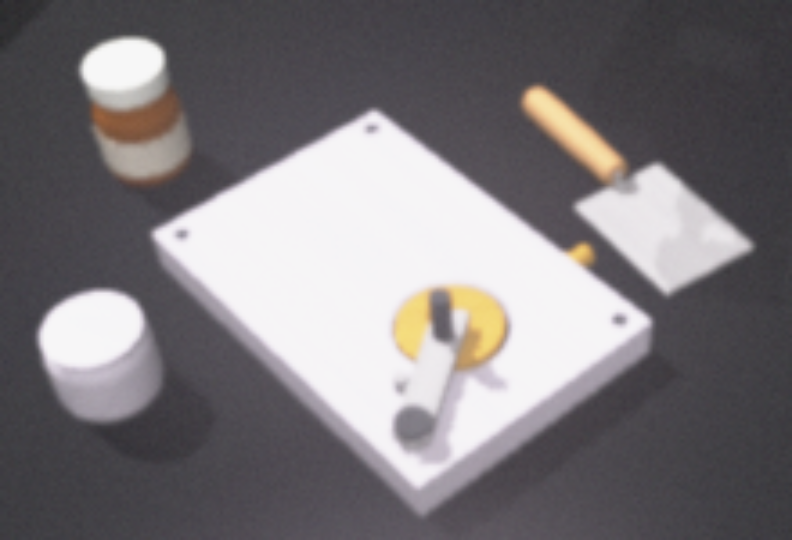

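The disc sits in the recess around (217,272) in the top crop. The keeper runs from the pivot at (153,167) over the disc, beside the pin at (200,197). The bystanders are unchanged. One numeric check of the angle before handing in.

```bash
python3 - <<'E'
from h import *
c=pickle.load(open("t6.pkl","rb"))
pv=cast(c,(280+153.5/3,90+167/2.5),38)[0];pg=cast(c,(280+205/3,90+242/2.5),65)[0];end=cast(c,(280+215.5/3,90+269/2.5),35)[0]
rc=np.array([544,-52.8]);ang=lambda p:np.degrees(np.arctan2(*(p[:2]-pv[:2])[::-1]))%360
print(pv,pg,np.linalg.norm((pg-pv)[:2]),"peg",ang(pg),"end",ang(end),"recess",ang(rc),"by fixture",180+35.97-8.9)
E
```

```text
[611.46070693 -17.55287982  38.        ] [556.36417904 -43.63789581  65.        ] 60.959457384331174 peg 205.33484521393112 end 206.83631764254275 recess 207.5863343152021 by fixture 207.07
```

```bash
python3 -c "
from plant import *
s=get_state();print(s['clock'],s['ft_force'],s['qd']);print(sign_off())"
```

```text
11.3833 [ 0.5624046   0.67734391 -0.03223749] [-0.01374296  0.00588604 -0.00300224  0.00120411  0.00194535 -0.00161125]
the job is handed in; nothing more can be done
None
```

The disc is in its recess and the keeper is closed over it; I handed the job in at 11.4 s on the robot's clock.

- **Disc:** I pushed it across the deck with the two slightly open fingers until it dropped in. Before the keeper was closed, five depth readings across it were 23.6–24.7 mm against 23.3–24.2 mm for the deck, so it lies flush and flat.
- **Keeper:** I swung it shut by pushing the peg with the closed fingers. At the end the force rose to about 11 N with almost no movement, against the 1–2 N that moves it, so it is at its stop. From the final top picture the arm points at 205–207° against 207–207.6° expected. The peg reading is about 2° low, which is roughly one to one and a half pixels.
- **Bystanders and arm:** Comparing the first and last top pictures showed no changed pixels around the tin, jar or spatula. The arm is clear of everything, with no contact force. No checks failed.

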